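Load the collar and close the swing washer

TASK

Pick the one bored collar that is 40 mm across and 30 mm high out of the mixed parts in the blue bin, leaving the other parts in the bin, and slide it gently down over the fixture's upright spigot until it sits flat on the steel pad. Then swing the C-washer by its knob fully home under the nut, so that the collar is held captive ready for tacking. Do not disturb the tools lying behind them.

Things in the scene. Friction and masses are not known exactly. Their poses are not given: they have to be found in the camera images.
- collar: plain turned steel ring standing on its flat face, outer diameter 40 mm, through bore 26 mm, 30 mm high; origin: centre of its underside, z along its axis. THE ONE WANTED: the only bored collar that is both 40 mm across and 30 mm high. About 0.17 kg.
- tall_collar: plain turned steel ring standing on its flat face, outer diameter 40 mm, through bore 26 mm, 46 mm high; origin: centre of its underside, z along its axis. Too tall for the fixture; stays in the bin.
- short_collar: plain turned steel ring standing on its flat face, outer diameter 40 mm, through bore 26 mm, 15 mm high; origin: centre of its underside, z along its axis. Too short; stays in the bin.
- wide_collar: plain turned steel ring standing on its flat face, outer diameter 50 mm, through bore 36 mm, 30 mm high; origin: centre of its underside, z along its axis. Too wide; stays in the bin.
- slug: solid turned steel disc without any bore, 40 mm diameter, 30 mm high; origin: centre of its underside. Stays in the bin.
- roller: black rubber drive roller between two cheek plates, 36x70x37 mm, lying along the bin's x (its short side); origin: centre of its underside. Stays in the bin.
- sleeve: light steel sleeve with octagon ends, 33 mm thick, 147 mm long, 33 mm high, lying along the bin's short wall at its +y end; origin: centre of its underside. Stays in the bin.
- bin: open blue sheet-steel bin fixed to the bench, outside 246 (x) x 326 (y) x 50 mm high, walls and floor 3 mm; origin: centre of its underside. Collars, slug and roller stand in two columns some 45 to 70 mm either side of its middle along x, three rows 85 mm apart along y, in any order. Fingers closing along the bin's x have 25 mm or more of room beside each part.
- fixture: welding fixture fixed to the bench: dark steel base 130x150x18 mm carrying a fixed square steel pad 76x76x8 mm. Origin on the bench under the axis of the upright spigot, z up. The swing washer's pivot pillar, 20 mm thick, stands 52 mm from the spigot towards the fixture's -y; fingers closing along the fixture's x stay clear of it.
- seat (a point): on the pad's top face (26 mm above the bench), on the spigot axis: where the centre of the collar's underside belongs. Above it the spigot is 24 mm thick up to 22 mm, tapers in over 4 mm, then a 12 mm stud with a fixed hex nut (21 mm across corners) from 41 to 52 mm; stud top at 56 mm.
- pivot (a point): pivot axis (vertical) of the swing washer, at the underside of the washer, 32 mm above the seat; the head of the pivot screw is 45 mm above the seat.
- swing_washer (a joint): angle (rad) of the swing C-washer, a flat steel arm 7 mm thick, about its upright pivot: 0 = fully closed on its stop, slot round the stud, under the nut and 2 mm above a seated 30 mm collar; 1.75 to 2.3 = open towards the fixture's -x side, clear of the spigot. Seen from above it closes clockwise. Light friction (0.06 N m) holds it where it is left.
- washer_knob (a point): on the axis of the upright black grip knob at the washer's free end, 57 mm above the seat (83 mm above the bench) and 11 mm below the knob's top; the knob is 13 mm thick over its upper part and stands 29 mm above the washer. 98 mm from the pivot axis; with the washer closed it stands 46 mm beyond the spigot towards the fixture's +y.
- tape_measure: yellow tape measure lying flat, 60x69x31 mm, at the back of the bench; origin: centre of its underside. Leave alone.
- paint_marker: white paint marker with red cap, 17 mm thick, 138 mm long, behind the bin; origin: centre of its underside. Leave alone.
- magnet_square: flat red triangular welding magnet, 75x75x14 mm, behind the fixture; origin: centre of its underside. Leave alone.
- bar_a_center (a point): centre of a dark round steel bar offcut, 12 mm thick, 150 mm long, lying on the bin floor along the bin's x, between two rows of parts. Stays in the bin.
- bar_b_center (a point): centre of a dark round steel bar offcut, 12 mm thick, 110 mm long, lying on the bin floor along the bin's x, between two rows of parts. Stays in the bin.
- bar_c_center (a point): centre of a dark round steel bar offcut, 10 mm thick, 135 mm long, lying on the bin floor along the bin's x, beside the wall at the -y end. Stays in the bin.

How it is judged:
By the outcome, as a careful person would: the job done as asked, in the order asked, and still so for the second after the job is handed in, with the robot touching nothing.
It also fails if it takes over 58 s, if anything falls off the work surface, if the arm or the gripper's body presses on something with over 40 N, if the wrist force passes 120 N, or if a joint passes its speed limit or range.

ROBOT

A 7-joint arm with a two-finger parallel gripper is mounted at the origin on a cart in front of the work surface, level with it; the furniture and walls round the work are solid. World frame = base frame: x ahead of the robot, y to its left, z up, the work surface at z = 0. Lengths are in mm, angles in degrees, forces in N, time in s.
With the tool pointing down it reaches from about 400 to 850 mm from the base axis. Payload 4.5 kg.
Tool frame: the origin (TCP) lies on the centre line of the jaws, within the pads' length; the fingertips stand 22 mm ahead of it and the grasp point (between the pads) lies 3 mm ahead of it; z points along the fingers, y is the line along which they close (so a half turn about z gives the same grasp; the last joint's range is limited). The gripper opens to 85 mm and grips with 20 to 120 N. Pads are 22 mm wide; open, the fingers measure 114 mm over their backs; the gripper's body (76 mm by 85 mm) begins 54 mm behind the grasp point. The pads swing forward as they close: fully open they stand 13 mm farther back than shut.
Start: joints at [-68.365, 39.483, -11.15, 89.685, 9.013, 51.709, -12.324], TCP at [210.648, 588.455, 253.317] pointing down, gripper open.
Joint ranges: [-172.22, 172.22], [-26.19, 119.32], [-84.43, 86.54], [7.71, 146.69], [-57.33, 237.33], [2.42, 119.75], [-152.13, 152.13]. Speed limits (degrees/s): [147.25, 147.25, 180, 180, 180, 180, 180].

INTERFACE

Orientations are given as [roll, pitch, yaw] about the fixed x, y, z axes, in that order (R = Rz(yaw) Ry(pitch) Rx(roll)).
In Python, from bench import robot gives the robot as it stands.
- The arm moves only by the tool apply_moves, never from a script. Its argument "rows" is a list of rows, each an object of numbers: "tx", "ty", "tz": the shift along the tool's x, y, z as a fraction of full scale; "twist": the turn about the tool's z as a fraction of full scale; "claw": the opening, from 0 (shut) to 1 (fully open). A call has 1 to 10 rows; each row is the pose to reach, as a shift and turn from the pose commanded when the call began, along the tool's axes at that moment, turning the shorter way round; what a row does not reach only later rows make up. Full scale, the value 1, is 12 cm for a shift and pi rad for a turn. A row lasts 1/12 s, in which the tool goes at most 41.7 mm and 7.16 degrees, less where a joint would pass 70% of its speed; a pose out of reach is approached as far as the arm can. A call with a number of a shift or a turn outside -1 to 1 is refused whole. A call with a gripper value outside its range is refused whole. The fingers move at their own pace and stop on an object; "force" is the grip in N (left out, the last holds). Time passes only in rows, so rows that repeat a pose let the fingers close. It gives the time, the measured TCP pose, the force, the opening and the grip force at its end, in the units of the state.
- robot.get_state(): the state, without advancing time (a new reading comes with each control period).
- robot.camera(name): name is "scene" or "top"; returns a dict with "pixels" (384x512x3 uint8, blue, green, red), "fx", "fy", "cx", "cy" (pixels), "eye" and "orientation" of the camera in the world. Camera axes: x right, y up, looking along -z (the intrinsics and any distortion apply to the point x, -y, -z); pixel columns grow to the right and rows downward; lengths in mm; the calibration is good to about 2 mm. A picture is of the moment at which its call begins. There is no depth.
- robot.sign_off(): hands the job in; it is judged then, once.
The state is a dict: "time": time; "joints": joint angles; "dq": joint speeds; "joint_torque": joint torques, N m; "eef_pos": TCP position; "ee_rot": TCP orientation; "contact_force": force on the tool from outside, world axes, zero at the start; "torque": the same for the moment, N m; "grip_width": finger opening in mm; "gripper_force": force on a finger pad.
Only numpy, scipy, OpenCV 4.12 (cv2) and the standard library are available. Lean on these libraries where they do the work, as an engineer would, in place of code of your own. Each camera call takes 0.05 s, during which the arm holds its last target. There are 200 camera calls.

## Working session

There is one attempt and no reset: what is moved stays moved. The work goes in short steps, Python scripts to look and compute and a tool call to move; the robot and the scene stay as the last step left them, time stands still between calls to the robot, and variables do not carry over. Pictures are saved under pics/ and viewed, at most 10 in all, crops included, and the job is handed in when it is done.

Besides the shell and the picture viewer there is one more tool, called after ">>>" by a JSON object that holds its "method" and its "body". apply_moves: Moves the arm, as the interface text tells. Its arguments: {"type":"object","properties":{"rows":{"type":"array","items":{"type":"object","properties":{"tx":{"type":"number"},"ty":{"type":"number"},"tz":{"type":"number"},"twist":{"type":"number"},"claw":{"type":"number"}}}},"force":{"type":"number"}},"required":["rows"]}

```bash
ls; mkdir -p pics; cat > h.py <<'E'
import numpy as np, cv2
from scipy.spatial.transform import Rotation as R
from bench import robot
def cam(n):
    c=robot.camera(n); c['pixels']=np.array(c['pixels'],np.uint8); return c
E
python3 - <<'E'
from h import *
for n in ('scene','top'):
    c=cam(n); cv2.imwrite(f'pics/{n}0.png',c['pixels']); print({k:v for k,v in c.items() if k!='pixels'})
print(robot.get_state())
E
```

```text
pics
{'fx': 398.5200951956484, 'fy': 398.5200951956484, 'cx': 258.66538884853986, 'cy': 191.2900362058069, 'eye': array([  -3.42109418, -374.57576227,  715.72961879]), 'orientation': array([ 48.95643946,   0.76614673, -59.595519  ])}
{'fx': 402.9409490245688, 'fy': 402.9409490245688, 'cx': 256.13436114900225, 'cy': 196.35216850497883, 'eye': array([ 4.75209501e+02, -6.28181509e-01,  1.09672254e+03]), 'orientation': array([ 9.38999024e+00,  1.34949816e-02, -8.96815138e+01])}
{'time': 0.1, 'joints': array([-68.36555564,  39.52545732, -11.14488306,  89.74069326,
         9.01549847,  51.71184367, -12.32519214]), 'dq': array([ 0.07429142, -0.15425592, -0.02270761, -0.207683  , -0.03793687,
       -0.03327352, -0.09972022]), 'joint_torque': array([-4.07035695e-03, -5.40599048e+01, -1.27176359e+00, -1.58985007e+01,
        9.35660675e-03,  4.35412629e-03,  1.76159887e-05]), 'eef_pos': array([210.52845171, 587.87256753, 252.58764621]), 'ee_rot': array([-1.79904642e+02,  1.01403656e-02,  1.60307432e+02]), 'contact_force': array([ 0.43306702, -0.4067753 ,  0.66454095]), 'torque': array([-0.01776184, -0.00163372, -0.00850782]), 'gripper_force': 0.0, 'grip_width': 85.15768744706259}
```

View pics/scene0.png

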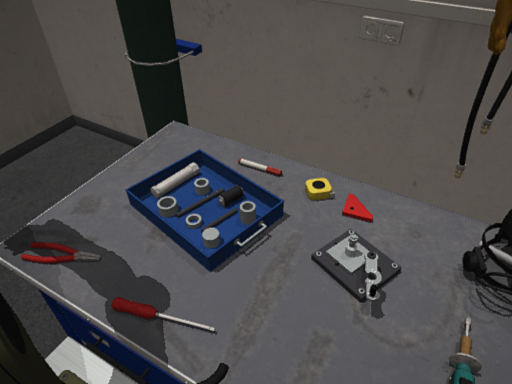

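View pics/top0.png

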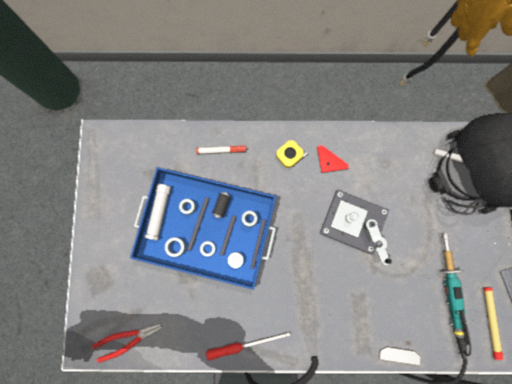

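The scene view shows the bin with parts at about (167,206), (202,186), (194,220), (248,211), (211,238), and the fixture with the washer open near (372,272). In the top view the rings are at (187,206), (175,246), (208,249) and (250,218), the slug at (236,260) and the fixture pad at (349,217).

```bash
python3 - <<'E'
import cv2
for n,(x,y,w,h) in {'top':(130,160,265,130),'scene':(125,145,160,125)}.items():
    i=cv2.imread(f'pics/{n}0.png')[y:y+h,x:x+w]; s=3 if n=='top' else 4.5
    cv2.imwrite(f'pics/{n}c.png',cv2.resize(i,None,fx=s,fy=s,interpolation=cv2.INTER_CUBIC))
i=cv2.imread('pics/scene0.png')[222:305,305:410];cv2.imwrite('pics/fixc.png',cv2.resize(i,None,fx=7,fy=7,interpolation=cv2.INTER_CUBIC))
E
```

```text
(no output)
```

View pics/topc.png

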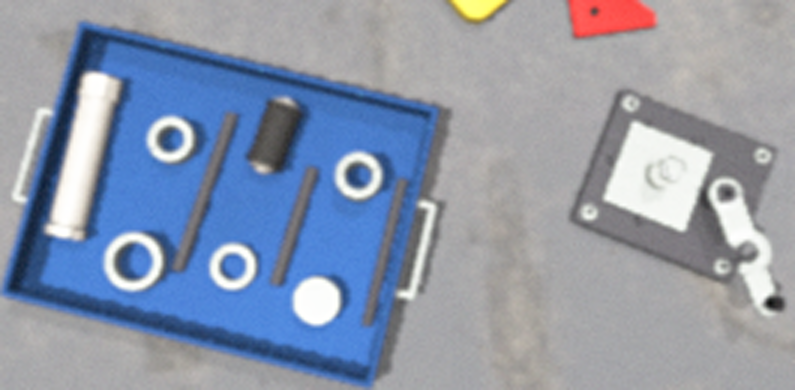

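View pics/scenec.png

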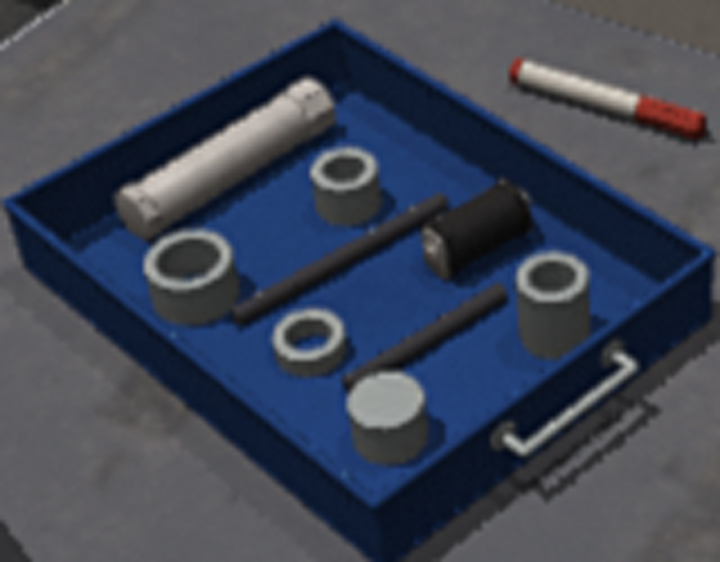

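View pics/fixc.png

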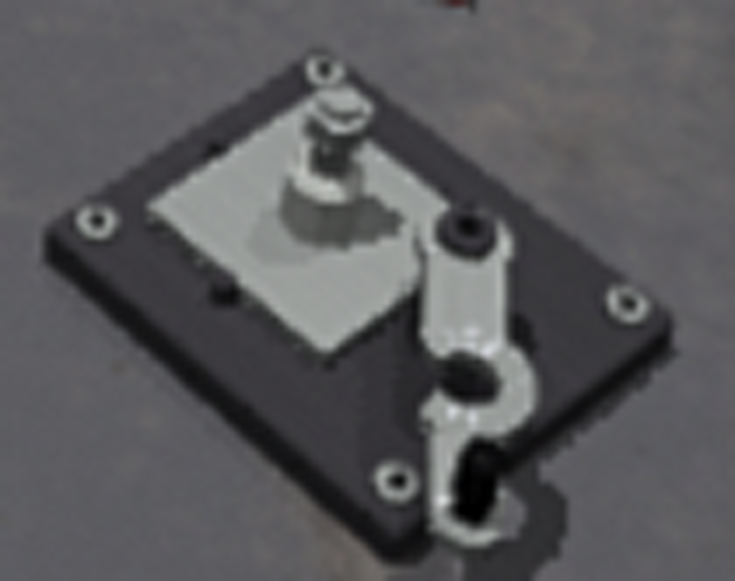

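The top and scene crops agree. The collar at top (187,206) / scene (202,185) is mid-height; (250,218) is tall, (208,249) is short, (175,246) is wide and (236,260) is the solid slug. In the fixture crop the washer is open, with its knob at scene (373,292) and the spigot at about (352,250). Next I'll triangulate these.

```bash
cat >> h.py <<'E'
def ray(c,uv):
    d=np.array([(uv[0]-c['cx'])/c['fx'],-(uv[1]-c['cy'])/c['fy'],-1.])
    return np.array(c['eye']),R.from_euler('xyz',c['orientation'],degrees=True).apply(d)
def onz(c,uv,z):
    e,d=ray(c,uv); return e+d*(z-e[2])/d[2]
def proj(c,p):
    q=R.from_euler('xyz',c['orientation'],degrees=True).inv().apply(np.array(p)-c['eye']); return np.array([c['cx']-c['fx']*q[0]/q[2],c['cy']+c['fy']*q[1]/q[2]])
def tri(c1,u1,c2,u2):
    e1,d1=ray(c1,u1);e2,d2=ray(c2,u2)
    s=np.linalg.lstsq(np.c_[d1,-d2],e2-e1,rcond=None)[0]
    a,b=e1+s[0]*d1,e2+s[1]*d2; return (a+b)/2,np.linalg.norm(a-b)
def blobs(c,box,lo,S=6,amin=30,sat=70):
    x,y,w,h=box; i=cv2.resize(c['pixels'][y:y+h,x:x+w],None,fx=S,fy=S,interpolation=cv2.INTER_CUBIC)
    hsv=cv2.cvtColor(i,cv2.COLOR_BGR2HSV); m=((hsv[...,2]>lo)&(hsv[...,1]<sat)).astype(np.uint8)
    cs,hi=cv2.findContours(m,cv2.RETR_CCOMP,cv2.CHAIN_APPROX_NONE); out=[]
    for k,q in enumerate(cs):
        if len(q)<20 or cv2.contourArea(q)<amin*S*S: continue
        p=(q[:,0]+.5)/S-.5+[x,y]
        (cx,cy),ax,an=cv2.fitEllipse(p.astype(np.float32))
        out.append((np.array([cx,cy]),np.array(ax),hi[0][k][3]>=0,p))
    return out
E
python3 - <<'E'
from h import *
T=cam('top');S=cam('scene')
print('T');bt=blobs(T,(130,160,150,130),165)
for b in bt: print(b[0].round(1),b[1].round(1),b[2])
g=cv2.cvtColor(S['pixels'],cv2.COLOR_BGR2GRAY); print(g[176:198,202],g[176:198:2,195],g[225:250,211])
for lo in (110,125,140):
    print('S',lo)
    for b in blobs(S,(125,145,160,125),lo,amin=12): print(b[0].round(1),b[1].round(1),b[2])
E
```

```text
T
[154.7 278.3] [ 24.7 118.2] False
[235.2 259.8] [15.9 16.2] False
[207.2 248.4] [15.3 15.7] False
[207.2 248.4] [8.7 9.1] True
[174.  246.7] [19.2 19.7] False
[173.9 246.7] [12.8 13.1] True
[249. 218.] [15.4 15.9] False
[248.9 217.9] [8.8 9.2] True
[270.9 267.1] [19.2 93.6] False
[186.3 206. ] [15.  15.6] False
[186.2 205.9] [8.6 9.1] True
[157.  211.4] [12.1 81.9] False
[201.6 209.8] [110.1 162.7] False
[255.3 179.7] [ 4.7 13.6] True
[254.1 167.6] [6.4 8.3] True
[ 57  91 157 130  56  51  54  53  64 118 149  66  52  55  55  54  54  54
  54  54  61  62] [ 15  39 120 165 161  72  65  65  58  54  57] [ 41  26  77 166 161 156 160 158 160 157 159 161 159 165 147  65  53  53
  54  55  57  57  54  47  59]
S 110
[210.2 233.4] [12.1 17.1] False
[250.7 233.8] [ 7.3 34.7] False
[193.  218.9] [11.  15.9] False
[192.9 218.8] [ 7.3 10.8] True
[247.2 206.1] [10.8 15.8] False
[247.1 206. ] [ 7.3 11. ] True
[166.2 202.2] [12.6 19.6] False
[166.3 202.2] [ 9.3 14.7] True
[200.9 182.1] [ 9.1 14.6] False
[200.9 182.1] [6.1 9.7] True
[174.9 177.4] [ 7.9 78.9] False
[253.1 163.5] [ 4.9 38.8] False
[131.4 150.5] [ 1.6 20. ] False
S 125
[210.2 233.4] [11.7 16.9] False
[250.7 233.8] [ 6.7 35.4] False
[192.9 218.8] [10.8 15.7] False
[192.9 218.8] [ 7.5 11.3] True
[247.2 206. ] [10.6 15.5] False
[247.1 206. ] [ 7.7 11.3] True
[166.2 202.2] [12.3 19.4] False
[166.3 202.2] [ 9.6 15.1] True
[200.9 182. ] [ 9.  14.4] False
[200.9 182.1] [ 6.5 10. ] True
[175.2 176.9] [ 7.3 75.3] False
[253.2 163.5] [ 4.3 38.9] False
S 140
[210.2 233.4] [11.3 16.4] False
[250.7 233.9] [ 5.9 36.4] False
[192.9 218.8] [10.5 15.2] False
[192.9 218.7] [ 7.7 11.7] True
[247.1 206. ] [10.3 15. ] False
[247.1 206. ] [ 8.1 11.8] True
[166.2 202.2] [11.8 19.1] False
[166.3 202.2] [10.1 15.5] True
[200.8 181.9] [ 8.7 14.1] False
[200.9 182.1] [ 7.  10.4] True
[177.2 175.3] [ 6.5 66. ] False
[253.3 163.5] [ 3.7 39.6] False
```

```bash
python3 - <<'E'
from h import *
T=cam('top');S=cam('scene')
for n,a,b in (('collar',(186.25,205.95),(200.9,182.1)),('tall',(249,218),(247.1,206)),('short',(207.2,248.4),(192.9,218.8)),('wide',(173.95,246.7),(166.25,202.2)),('slug',(235.2,259.8),(210.2,233.4))):
    p,e=tri(T,a,S,b); print(n,p.round(1),round(e,1))
print('fixture')
for v,c,box in(('T',T,(318,185,75,82)),('S',S,(308,225,97,78))):
    for lo in (150,):
        for b in blobs(c,box,lo,amin=3,sat=60):
            r=cv2.minAreaRect(b[3].astype(np.float32)); print(v,lo,b[0].round(1),b[1].round(1),b[2],'rect',cv2.boxPoints(r).round(1).tolist() if r[1][0]*r[1][1]>300 else '')
    g=cv2.cvtColor(c['pixels'],cv2.COLOR_BGR2GRAY); x,y,w,h=box
    m=(cv2.resize(g[y:y+h,x:x+w],None,fx=6,fy=6,interpolation=cv2.INTER_CUBIC)<28).astype(np.uint8)
    n,_,st,ce=cv2.connectedComponentsWithStats(m)
    for k in range(1,n):
        if st[k,4]>60: print(v,'dark',(ce[k]/6-.4+[x,y]).round(1),(st[k]/6).round(1)[:4]+[x,y,0,0])
E
```

```text
collar [624.9 186.2  31.7] 1.8
tall [591.5  18.4  48.5] 1.3
short [513.2 129.4  17.5] 1.4
wide [516.7 215.   31.7] 1.5
slug [483.6  53.7  32.6] 1.4
fixture
T 150 [370.1 248.5] [5.3 5.6] False rect 
T 150 [325.9 230.3] [6.  6.3] False rect 
T 150 [383.8 211.5] [5.5 6.1] False rect 
T 150 [348.9 218.3] [33.9 35.4] False rect [[329.1000061035156, 226.3000030517578], [340.1000061035156, 198.8000030517578], [369.0, 210.39999389648438], [358.0, 237.8000030517578]]
T 150 [339.7 194.1] [5.7 6.2] False rect 
T 150 [355.  225.5] [88.1 97.4] False rect [[317.6000061035156, 184.60000610351562], [392.3999938964844, 184.60000610351562], [392.3999938964844, 266.3999938964844], [317.6000061035156, 266.3999938964844]]
T 150 [374.  259.2] [2.  2.5] True rect 
T 150 [388.2 259.5] [ 7.3 10.1] True rect 
T 150 [382.5 235.2] [1.9 5.2] True rect 
T 150 [371.6 223.9] [5.5 5.8] True rect 
T 150 [353.6 223.1] [58.5 70.2] True rect [[316.3999938964844, 235.39999389648438], [335.6000061035156, 187.1999969482422], [398.79998779296875, 212.39999389648438], [379.6000061035156, 260.6000061035156]]
S 150 [372.2 297.8] [1.7 5.5] False rect 
S 150 [356.7 263.9] [31.6 56.2] False rect [[326.79998779296875, 251.0], [351.70001220703125, 228.0], [392.20001220703125, 272.0], [367.20001220703125, 294.8999938964844]]
S 150 [353.5 235.8] [2.2 5.4] False rect 
S dark [371.5 253.9] [370.5 253.2   2.8   2.3]
S dark [339.6 281.3] [312.2 256.3  54.3  45.5]
S dark [336.8 263.9] [335.5 263.2   3.5   2.3]
S dark [363.5 267.1] [363.3 264.5   1.3   6.5]
S dark [379.  268.9] [378.5 267.3   2.3   4.2]
S dark [380.6 284.6] [370.2 269.7  30.2  27. ]
S dark [371.  276.2] [368.3 274.    7.    4.8]
```

```bash
python3 - <<'E'
import cv2
i=cv2.imread('pics/top0.png')[185:270,318:398];i=cv2.convertScaleAbs(i,alpha=.9);cv2.imwrite('pics/fixt.png',cv2.resize(i,None,fx=7,fy=7,interpolation=cv2.INTER_CUBIC))
E
```

```text
(no output)
```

View pics/fixt.png

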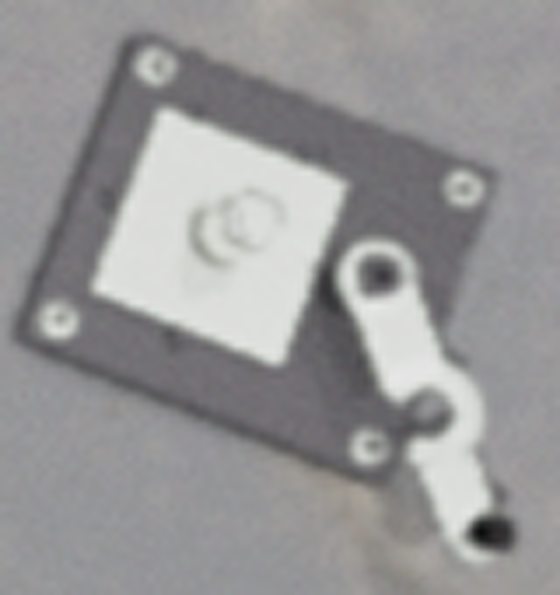

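The fixture top crop shows pad corners at crop (160,110), (347,185), (282,365) and (93,292). It also shows the nut at about (255,220), the pivot screw at (379,272) and the black knob at (490,532), leaning out because of its height.

```bash
python3 - <<'E'
from h import *
T=cam('top');S=cam('scene')
pc=[(329.1,226.3),(340.1,198.8),(369.0,210.4),(358.0,237.8)]
P=np.array([onz(T,u,26) for u in pc])[:,:2]; print('pad',P.round(1).tolist(),P.mean(0).round(1),[np.linalg.norm(P[i]-P[i-1]).round(1) for i in range(4)])
for a,b in((0,1),(1,2),(2,3),(3,0)):
    d=P[b]-P[a];print(np.degrees(np.arctan2(d[1],d[0])).round(1),end=' ')
sc=[(370.1,248.5),(325.9,230.3),(383.8,211.5),(339.7,194.1)]
Q=np.array([onz(T,u,20) for u in sc])[:,:2];print('\nscrews',Q.round(1).tolist(),Q.mean(0).round(1))
# checks in scene: pad corner triangulation (left, bottom)
print('padL',tri(T,(329.1,226.3),S,(305+150/7-.4,222+208/7-.4)))
print('padTop-left/btm',tri(T,(358.,237.8),S,(305+325/7-.4,222+354/7-.4)))
print('nut',tri(T,(354.2,216.2),S,(353.2,237)))
print('pivothead',tri(T,(371.6,223.9),S,(371.3,254.0)))
for n,c,(x,y,w,h) in(('T',T,(380,253,16,14)),('S',S,(364,280,16,22))):
    print(n);print(cv2.cvtColor(c['pixels'],cv2.COLOR_BGR2GRAY)[y:y+h,x:x+w])
print(P.mean(0),robot.get_state()['time'])
E
```

```text
pad [[572.6, -194.0], [646.8, -225.3], [615.8, -301.8], [542.5, -269.8]] [ 594.4 -247.7] [np.float64(81.5), np.float64(80.6), np.float64(82.5), np.float64(80.0)]
-22.9 -112.1 156.4 68.4 
screws [[514.8, -302.3], [562.4, -186.2], [613.8, -343.2], [660.7, -225.9]] [ 587.9 -264.4]
padL (array([ 574.45279365, -197.29533184,   21.93538099]), np.float64(5.876775951643993))
padTop-left/btm (array([ 542.63704223, -269.52756281,   29.57019944]), np.float64(1.4559269931410248))
nut (array([ 593.77660219, -248.68763024,   79.51468134]), np.float64(0.15519453679134929))
pivothead (array([ 575.70384197, -295.48114013,   69.83364054]), np.float64(1.5866472698201337))
T
[[247 246 246 245 245 242 226 173 157 163 172 172 166 167 170 169]
 [245 245 245 245 245 244 234 194 135 136 161 171 169 171 172 170]
 [241 246 247 246 246 246 245 222 147 117 146 167 171 168 176 172]
 [229 246 246 246 247 246 245 228 163 127 148 170 170 173 176 172]
 [220 248 248 246 249 247 238 215 161 141 163 169 170 170 173 174]
 [208 245 247 248 251 239 185 148 125 126 148 164 169 176 178 173]
 [171 224 245 246 232 157  87  69 
[... 1313 characters left out ...]
3  46 106 167 170  96  26   3   3   4   0  24 116 101  71  51]
 [ 33  43 107 189 209 122  32   2   4   3   0  27  98  98  93  68]
 [ 41  43  95 164 150  69   9   0   2   0  11  57  99  97  96  93]
 [ 43  37  90 141 130  78  23   3   0   2  33  82  99  95  95  95]
 [ 33  23  70 132 145 123  78  50  21  23  62  87  90  93  94  86]
 [ 18  20  80 112 132 149 150 125  87  88 111 114  99  94  93  61]
 [ 16  16  37  61  90 127 143 149 148 160 163 151 111  89  86  56]
 [ 18  19  29  55  56  66  94 126 136 138 124  75  52  49  51  49]
 [ 24  28  41  65  69  61  59  58  58  58  52  45  45  48  48  50]
 [ 30  42  65  72  74  75  71  53  47  49  39  47  51  50  49  51]]
[ 594.43667099 -247.72215588] 0.4
```

```bash
cat >> h.py <<'E'
def go(p,yaw):
    s=robot.get_state(); r=R.from_euler('xyz',s['ee_rot'],degrees=True)
    d=r.inv().apply(np.array(p)-s['eef_pos']); t=(yaw-s['ee_rot'][2]+180)%360-180
    print('t',round(s['time'],2),'pos',np.round(s['eef_pos'],1),'rot',np.round(s['ee_rot'],1),'F',np.round(s['contact_force'],1),'w',round(s['grip_width'],1),round(s['gripper_force'],1))
    print('frac',(d/120).round(4),'twist(+z tool = -yaw)',round(-t/180,4))
E
python3 - <<'E'
from h import *
T=cam('top');S=cam('scene')
q=np.array([onz(T,u,50)[:2] for u in((131.7,257.7),(156.7,167.3),(276.7,194.3),(254,288.3))])
print(q.round(1).tolist(),[np.degrees(np.arctan2(*(q[b]-q[a])[::-1])).round(1) for a,b in((0,1),(3,2),(1,2),(0,3))])
print('knobtop',tri(T,(388.7,260.5),S,(374.3,286.3)))
go((624.9,186.2,253),74)
E
```

```text
[[486.8, 319.3], [725.3, 266.0], [654.1, -53.6], [411.8, 4.7]] [np.float64(-12.6), np.float64(-13.5), np.float64(-102.6), np.float64(-103.4)]
knobtop (array([ 483.5073111 , -327.78212951,   91.80928765]), np.float64(2.0080373478336253))
t 0.5 pos [210.7 588.4 253.3] rot [180.    0.  160.3] F [-0.1 -0.2 -0.9] w 85.7 0.0
frac [-4.3798e+00 -1.9923e+00  2.5000e-03] twist(+z tool = -yaw) 0.4795
```

>>> {"method": "apply_moves", "body": {"rows": [{"tx": -1,"ty": -1,"twist": 0.38,"claw": 1},{"tx": -1,"ty": -1,"twist": 0.38,"claw": 1},{"tx": -1,"ty": -1,"twist": 0.38,"claw": 1},{"tx": -1,"ty": -1,"twist": 0.38,"claw": 1},{"tx": -1,"ty": -1,"twist": 0.38,"claw": 1},{"tx": -1,"ty": -1,"twist": 0.38,"claw": 1},{"tx": -1,"ty": -1,"twist": 0.38,"claw": 1},{"tx": -1,"ty": -1,"twist": 0.38,"claw": 1},{"tx": -1,"ty": -1,"twist": 0.38,"claw": 1},{"tx": -1,"ty": -1,"twist": 0.38,"claw": 1}]}}

```text
invalid input at $.rows[0]: expected keys tx, ty, tz, twist, claw
```

>>> {"method": "apply_moves", "body": {"rows": [{"tx": -0.72,"ty": 0.92},{"tx": -0.72,"ty": 0.92},{"tx": -0.72,"ty": 0.92},{"tx": -0.72,"ty": 0.92},{"tx": -0.72,"ty": 0.92}]}}

```text
invalid input at $.rows[0]: expected keys tx, ty, tz, twist, claw
```

>>> {"method": "apply_moves", "body": {"rows": [{"tx": -0.72,"ty": 0.92},{"tx": -0.72,"ty": 0.92},{"tx": -0.72,"ty": 0.92},{"tx": -0.72,"ty": 0.92},{"tx": -0.72,"ty": 0.92}]}}

```text
invalid input at $.rows[0]: expected keys tx, ty, tz, twist, claw
```

```bash
python3 - <<'E'
from h import *
go((624.9,186.2,150),77)
E
```

```text
t 0.5 pos [210.7 588.4 253.3] rot [180.    0.  160.3] F [-0.1 -0.2 -0.9] w 85.7 0.0
frac [-4.3798 -1.9924  0.8608] twist(+z tool = -yaw) 0.4628
```

>>> {"method": "apply_moves", "body": {"rows": [{"tx": -1,"ty": -1,"tz": 0,"twist": 0.38,"claw": 1},{"tx": -1,"ty": -1,"tz": 0,"twist": 0.38,"claw": 1},{"tx": -1,"ty": -1,"tz": 0,"twist": 0.38,"claw": 1},{"tx": -1,"ty": -1,"tz": 0,"twist": 0.38,"claw": 1},{"tx": -1,"ty": -1,"tz": 0,"twist": 0.38,"claw": 1},{"tx": -1,"ty": -1,"tz": 0,"twist": 0.38,"claw": 1},{"tx": -1,"ty": -1,"tz": 0,"twist": 0.38,"claw": 1},{"tx": -1,"ty": -1,"tz": 0,"twist": 0.38,"claw": 1},{"tx": -1,"ty": -1,"tz": 0,"twist": 0.38,"claw": 1},{"tx": -1,"ty": -1,"tz": 0,"twist": 0.38,"claw": 1}]}}

```text
time: 1.33
eef_pos: [283.1, 435.2, 253.5]
ee_rot: [180.0, -0.0, 91.6]
contact_force: [-0.3, -0.4, 0.8]
grip_width: 85.2
gripper_force: 0.0
```

>>> {"method": "apply_moves", "body": {"rows": [{"tx": -0.72,"ty": 0.93,"tz": 0,"twist": 0,"claw": 1},{"tx": -0.72,"ty": 0.93,"tz": 0,"twist": 0,"claw": 1},{"tx": -0.72,"ty": 0.93,"tz": 0,"twist": 0,"claw": 1},{"tx": -0.72,"ty": 0.93,"tz": 0,"twist": 0,"claw": 1},{"tx": -0.72,"ty": 0.93,"tz": 0,"twist": 0,"claw": 1}]}}

```text
time: 1.75
eef_pos: [402.5, 348.2, 253.7]
ee_rot: [179.8, 0.1, 91.4]
contact_force: [-0.3, -0.0, -0.0]
grip_width: 85.5
gripper_force: 0.0
```

>>> {"method": "apply_moves", "body": {"rows": [{"tx": -0.72,"ty": 0.93,"tz": 0,"twist": 0,"claw": 1},{"tx": -0.72,"ty": 0.93,"tz": 0,"twist": 0,"claw": 1},{"tx": -0.72,"ty": 0.93,"tz": 0,"twist": 0,"claw": 1},{"tx": -0.72,"ty": 0.93,"tz": 0,"twist": 0,"claw": 1},{"tx": -0.72,"ty": 0.93,"tz": 0,"twist": 0,"claw": 1}]}}

```text
time: 2.17
eef_pos: [516.0, 265.8, 253.5]
ee_rot: [179.8, 0.1, 91.5]
contact_force: [-1.0, -0.7, 0.7]
grip_width: 84.9
gripper_force: 0.0
```

>>> {"method": "apply_moves", "body": {"rows": [{"tx": -0.72,"ty": 0.93,"tz": 0.6,"twist": 0.08,"claw": 1},{"tx": -0.72,"ty": 0.93,"tz": 0.6,"twist": 0.08,"claw": 1},{"tx": -0.72,"ty": 0.93,"tz": 0.6,"twist": 0.08,"claw": 1},{"tx": -0.72,"ty": 0.93,"tz": 0.6,"twist": 0.08,"claw": 1},{"tx": -0.72,"ty": 0.93,"tz": 0.6,"twist": 0.08,"claw": 1},{"tx": -0.72,"ty": 0.93,"tz": 0.6,"twist": 0.08,"claw": 1},{"tx": -0.72,"ty": 0.93,"tz": 0.6,"twist": 0.08,"claw": 1}]}}

```text
time: 2.75
eef_pos: [625.1, 189.6, 181.1]
ee_rot: [-179.9, -0.1, 77.6]
contact_force: [-0.6, -0.2, 0.6]
grip_width: 85.9
gripper_force: 0.0
```

```bash
python3 - <<'E'
from h import *
go((624.9,186.2,60),77)
S=cam('scene');cv2.imwrite('pics/a.png',cv2.resize(S['pixels'][60:260,100:330],None,fx=3,fy=3))
E
```

```text
t 2.75 pos [625.1 189.6 181.1] rot [-1.799e+02 -1.000e-01  7.760e+01] F [-0.6 -0.2  0.6] w 85.9 0.0
frac [-0.0292  0.0067  1.0093] twist(+z tool = -yaw) 0.0035
```

View pics/a.png

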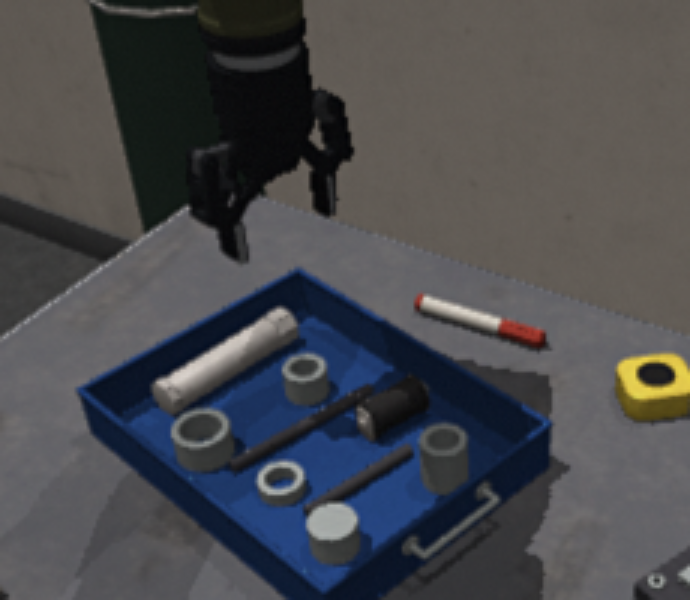

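The arm hovers above the wanted collar (crop (305,372)), with its fingers open along the bin's x. Nothing in the bin has moved, so I'll descend.

>>> {"method": "apply_moves", "body": {"rows": [{"tx": -0.03,"ty": 0.005,"tz": 0.3,"twist": 0.003,"claw": 0.8},{"tx": -0.03,"ty": 0.005,"tz": 0.6,"twist": 0.003,"claw": 0.8},{"tx": -0.03,"ty": 0.005,"tz": 0.85,"twist": 0.003,"claw": 0.8},{"tx": -0.03,"ty": 0.005,"tz": 1,"twist": 0.003,"claw": 0.8},{"tx": -0.03,"ty": 0.005,"tz": 1,"twist": 0.003,"claw": 0.8},{"tx": -0.03,"ty": 0.005,"tz": 1,"twist": 0.003,"claw": 0.8},{"tx": -0.03,"ty": 0.005,"tz": 1,"twist": 0.003,"claw": 0.8}]}}

```text
time: 3.38
eef_pos: [627.0, 185.1, 63.3]
ee_rot: [179.9, -0.1, 77.0]
contact_force: [0.3, -0.4, 0.7]
grip_width: 68.3
gripper_force: 0.0
```

```bash
python3 - <<'E'
from h import *
go((624.9,186.2,31),77)
E
```

```text
t 3.38 pos [627.  185.1  63.3] rot [ 1.799e+02 -1.000e-01  7.700e+01] F [ 0.3 -0.4  0.7] w 68.3 0.0
frac [ 0.0047 -0.0199  0.2691] twist(+z tool = -yaw) 0.0003
```

>>> {"method": "apply_moves", "body": {"rows": [{"tx": 0.005,"ty": -0.015,"tz": 0.1,"twist": 0,"claw": 0.8},{"tx": 0.005,"ty": -0.015,"tz": 0.2,"twist": 0,"claw": 0.8},{"tx": 0.005,"ty": -0.015,"tz": 0.265,"twist": 0,"claw": 0.8},{"tx": 0.005,"ty": -0.015,"tz": 0.265,"twist": 0,"claw": 0.8},{"tx": 0.005,"ty": -0.015,"tz": 0.265,"twist": 0,"claw": 0.8}]}}

```text
time: 3.8
eef_pos: [624.1, 184.2, 28.7]
ee_rot: [-179.9, 0.0, 77.0]
contact_force: [1.2, -0.5, -0.3]
grip_width: 68.6
gripper_force: 0.0
```

>>> {"method": "apply_moves", "body": {"rows": [{"tx": 0,"ty": 0,"tz": 0,"twist": 0,"claw": 0.5},{"tx": 0,"ty": 0,"tz": 0,"twist": 0,"claw": 0.4},{"tx": 0,"ty": 0,"tz": 0,"twist": 0,"claw": 0.4},{"tx": 0,"ty": 0,"tz": 0,"twist": 0,"claw": 0.4},{"tx": 0,"ty": 0,"tz": 0,"twist": 0,"claw": 0.4},{"tx": 0,"ty": 0,"tz": 0,"twist": 0,"claw": 0.4},{"tx": 0,"ty": 0,"tz": 0,"twist": 0,"claw": 0.4},{"tx": 0,"ty": 0,"tz": 0,"twist": 0,"claw": 0.4}], "force": 35}}

```text
time: 4.47
eef_pos: [625.1, 184.5, 30.1]
ee_rot: [179.9, -0.0, 77.0]
contact_force: [0.1, 0.1, 5.0]
grip_width: 38.9
gripper_force: 35.8
```

>>> {"method": "apply_moves", "body": {"rows": [{"tx": 0,"ty": 0,"tz": -0.1,"twist": 0,"claw": 0.4},{"tx": 0,"ty": 0,"tz": -0.3,"twist": 0,"claw": 0.4},{"tx": 0,"ty": 0,"tz": -0.6,"twist": 0,"claw": 0.4},{"tx": 0,"ty": 0,"tz": -0.9,"twist": 0,"claw": 0.4},{"tx": 0,"ty": 0,"tz": -1,"twist": 0,"claw": 0.4},{"tx": 0,"ty": 0,"tz": -1,"twist": 0,"claw": 0.4},{"tx": 0,"ty": 0,"tz": -1,"twist": 0,"claw": 0.4}], "force": 60}}

```text
time: 5.05
eef_pos: [624.1, 184.5, 149.4]
ee_rot: [-180.0, -0.0, 77.0]
contact_force: [-0.7, -0.1, -1.1]
grip_width: 37.8
gripper_force: 60.5
```

```bash
python3 - <<'E'
from h import *
go((594.1,-248.2,190),68)
E
```

```text
t 5.05 pos [624.1 184.5 149.4] rot [-180.   -0.   77.] F [-0.7 -0.1 -1.1] w 37.8 60.5
frac [-3.5694  0.569  -0.3387] twist(+z tool = -yaw) 0.0498
```

>>> {"method": "apply_moves", "body": {"rows": [{"tx": -0.2,"ty": 0.03,"tz": -0.15,"twist": 0,"claw": 0.4},{"tx": -0.45,"ty": 0.07,"tz": -0.33,"twist": 0,"claw": 0.4},{"tx": -0.7,"ty": 0.11,"tz": -0.33,"twist": 0,"claw": 0.4},{"tx": -1,"ty": 0.16,"tz": -0.33,"twist": 0,"claw": 0.4}]}}

```text
time: 5.38
eef_pos: [615.3, 64.0, 187.7]
ee_rot: [-179.9, -0.0, 77.1]
contact_force: [1.4, -0.5, -2.0]
grip_width: 37.6
gripper_force: 60.7
```

>>> {"method": "apply_moves", "body": {"rows": [{"tx": -0.3,"ty": 0.05,"tz": 0,"twist": 0,"claw": 0.4},{"tx": -0.6,"ty": 0.1,"tz": 0,"twist": 0,"claw": 0.4},{"tx": -0.9,"ty": 0.14,"tz": 0,"twist": 0,"claw": 0.4},{"tx": -1,"ty": 0.16,"tz": 0,"twist": 0,"claw": 0.4}]}}

```text
time: 5.72
eef_pos: [604.7, -66.3, 186.7]
ee_rot: [-179.7, 0.4, 76.5]
contact_force: [-0.1, -1.1, -1.1]
grip_width: 37.9
gripper_force: 60.6
```

>>> {"method": "apply_moves", "body": {"rows": [{"tx": -0.3,"ty": 0.05,"tz": 0,"twist": 0.03,"claw": 0.4},{"tx": -0.6,"ty": 0.1,"tz": 0,"twist": 0.05,"claw": 0.4},{"tx": -0.85,"ty": 0.14,"tz": 0,"twist": 0.05,"claw": 0.4},{"tx": -1,"ty": 0.16,"tz": 0,"twist": 0.05,"claw": 0.4},{"tx": -1,"ty": 0.16,"tz": 0,"twist": 0.05,"claw": 0.4}]}}

```text
time: 6.13
eef_pos: [596.5, -186.0, 186.8]
ee_rot: [-179.8, 0.3, 67.5]
contact_force: [-1.0, -0.8, -1.9]
grip_width: 38.1
gripper_force: 60.6
```

```bash
python3 - <<'E'
from h import *
go((594.1,-248.2,135),68)
E
```

```text
t 6.13 pos [ 596.5 -186.   186.8] rot [-179.8    0.3   67.5] F [-1.  -0.8 -1.9] w 38.1 60.6
frac [-0.4837  0.1816  0.4335] twist(+z tool = -yaw) -0.0029
```

>>> {"method": "apply_moves", "body": {"rows": [{"tx": -0.25,"ty": 0.09,"tz": 0.1,"twist": 0,"claw": 0.4},{"tx": -0.484,"ty": 0.182,"tz": 0.3,"twist": -0.003,"claw": 0.4},{"tx": -0.484,"ty": 0.182,"tz": 0.433,"twist": -0.003,"claw": 0.4},{"tx": -0.484,"ty": 0.182,"tz": 0.433,"twist": -0.003,"claw": 0.4},{"tx": -0.484,"ty": 0.182,"tz": 0.433,"twist": -0.003,"claw": 0.4},{"tx": -0.484,"ty": 0.182,"tz": 0.433,"twist": -0.003,"claw": 0.4}]}}

```text
time: 6.63
eef_pos: [598.3, -239.1, 136.4]
ee_rot: [-179.9, -0.1, 68.6]
contact_force: [-0.1, 0.5, -1.7]
grip_width: 38.2
gripper_force: 60.7
```

```bash
python3 - <<'E'
from h import *
go((594.1,-248.2,135),68)
S=cam('scene');T=cam('top');cv2.imwrite('pics/Sb.png',S['pixels']);cv2.imwrite('pics/Tb.png',T['pixels'])
a=cv2.resize(S['pixels'][170:310,300:410],None,fx=4,fy=4,interpolation=2);b=cv2.resize(T['pixels'][150:290,305:395],None,fx=4,fy=4,interpolation=2)
cv2.imwrite('pics/b.png',np.hstack([a,b]))
go((594.1,-248.2,135),68)
E
```

```text
t 6.63 pos [ 598.3 -239.1  136.4] rot [-1.799e+02 -1.000e-01  6.860e+01] F [-0.1  0.5 -1.7] w 38.2 60.7
frac [-0.0832 -0.005   0.0118] twist(+z tool = -yaw) 0.0035
t 6.73 pos [ 598.9 -239.7  137.7] rot [ 1.799e+02 -1.000e-01  6.860e+01] F [-0.6 -0.  -0.4] w 37.9 60.7
frac [-0.0807 -0.0114  0.0221] twist(+z tool = -yaw) 0.0035
```

View pics/b.png

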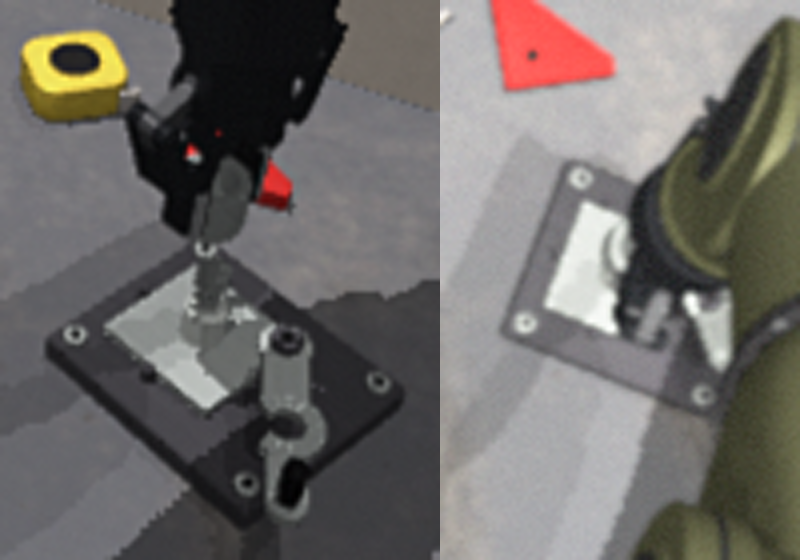

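The collar is held: its lit flank shows right of the near finger at crop (245,205), above the stud at crop (205,248). It isn't centred yet, so I'll correct.

>>> {"method": "apply_moves", "body": {"rows": [{"tx": -0.08,"ty": -0.01,"tz": 0.1,"twist": 0.003,"claw": 0.4},{"tx": -0.08,"ty": -0.01,"tz": 0.15,"twist": 0.003,"claw": 0.4},{"tx": -0.08,"ty": -0.01,"tz": 0.15,"twist": 0.003,"claw": 0.4},{"tx": -0.08,"ty": -0.01,"tz": 0.15,"twist": 0.003,"claw": 0.4},{"tx": -0.08,"ty": -0.01,"tz": 0.15,"twist": 0.003,"claw": 0.4}]}}

```text
time: 7.15
eef_pos: [593.4, -249.6, 119.1]
ee_rot: [-180.0, -0.0, 68.0]
contact_force: [0.5, -0.2, -1.5]
grip_width: 38.0
gripper_force: 60.7
```

```bash
python3 - <<'E'
from h import *
S=cam('scene')
go((594.1,-248.2,54),68)
p=robot.get_state()['eef_pos']; b=p-[0,0,28]
e=np.array(S['eye']);v=(b-e)[:2];v/=np.linalg.norm(v);r=np.array([v[1],-v[0]])
for z in(b[2],b[2]+10,b[2]+20,b[2]+30):
    print('pred L,R',[proj(S,[*(b[:2]+s*20*r),z]).round(1).tolist() for s in(-1,1)])
print('pred bottom', proj(S,[*(b[:2]-20*v),b[2]]), 'nut',proj(S,[594.1,-248.2,82]))
i=S['pixels'][195:245,335:385];cv2.imwrite('pics/c.png',cv2.resize(i,None,fx=11,fy=11,interpolation=2))
E
```

```text
t 7.2 pos [ 593.6 -249.7  119.3] rot [180.  -0.  68.] F [-0.3  0.1 -2.1] w 38.0 60.7
frac [ 0.0126 -0.001   0.544 ] twist(+z tool = -yaw) -0.0001
pred L,R [[344.9, 231.3], [363.9, 235.6]]
pred L,R [[345.5, 228.1], [364.7, 232.3]]
pred L,R [[346.1, 224.8], [365.5, 229.0]]
pred L,R [[346.8, 221.4], [366.3, 225.7]]
pred bottom [352.94347568 240.18298252] nut [353.16441853 236.03417969]
```

View pics/c.png

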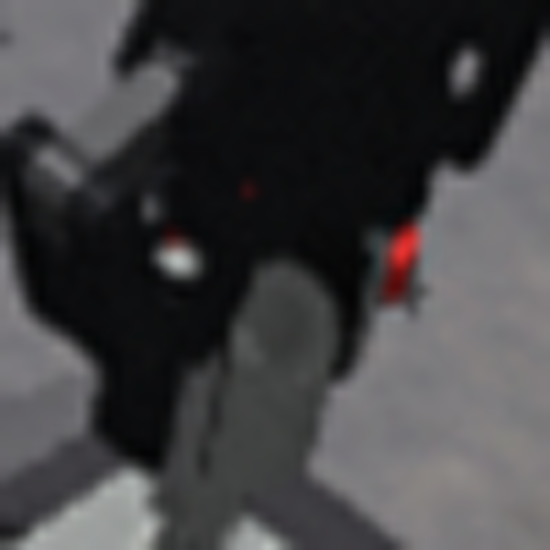

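The collar's right edge runs from (365.5,225) to about (363.3,236). The prediction is (366.3,225.7) to (363.9,235.6), about 1.3 mm off towards +y. That matches the offset at the pick, so the collar is centred on the seat to within about 1 mm. I'll lower it in guarded steps.

>>> {"method": "apply_moves", "body": {"rows": [{"tx": 0,"ty": 0,"tz": 0.04,"twist": 0,"claw": 0.4},{"tx": 0,"ty": 0,"tz": 0.08,"twist": 0,"claw": 0.4},{"tx": 0,"ty": 0,"tz": 0.12,"twist": 0,"claw": 0.4},{"tx": 0,"ty": 0,"tz": 0.16,"twist": 0,"claw": 0.4},{"tx": 0,"ty": 0,"tz": 0.2,"twist": 0,"claw": 0.4},{"tx": 0,"ty": 0,"tz": 0.2,"twist": 0,"claw": 0.4},{"tx": 0,"ty": 0,"tz": 0.2,"twist": 0,"claw": 0.4}]}}

```text
time: 7.78
eef_pos: [593.1, -249.7, 94.6]
ee_rot: [-179.9, -0.0, 68.0]
contact_force: [0.2, 0.2, -1.3]
grip_width: 38.0
gripper_force: 60.7
```

>>> {"method": "apply_moves", "body": {"rows": [{"tx": 0,"ty": 0,"tz": 0.03,"twist": 0,"claw": 0.4},{"tx": 0,"ty": 0,"tz": 0.06,"twist": 0,"claw": 0.4},{"tx": 0,"ty": 0,"tz": 0.09,"twist": 0,"claw": 0.4},{"tx": 0,"ty": 0,"tz": 0.12,"twist": 0,"claw": 0.4},{"tx": 0,"ty": 0,"tz": 0.14,"twist": 0,"claw": 0.4},{"tx": 0,"ty": 0,"tz": 0.16,"twist": 0,"claw": 0.4},{"tx": 0,"ty": 0,"tz": 0.16,"twist": 0,"claw": 0.4},{"tx": 0,"ty": 0,"tz": 0.16,"twist": 0,"claw": 0.4}]}}

```text
time: 8.45
eef_pos: [593.4, -249.8, 75.8]
ee_rot: [180.0, -0.0, 68.0]
contact_force: [-1.1, 0.3, -1.9]
grip_width: 37.6
gripper_force: 60.8
```

>>> {"method": "apply_moves", "body": {"rows": [{"tx": 0,"ty": 0,"tz": 0.015,"twist": 0,"claw": 0.4},{"tx": 0,"ty": 0,"tz": 0.03,"twist": 0,"claw": 0.4},{"tx": 0,"ty": 0,"tz": 0.045,"twist": 0,"claw": 0.4},{"tx": 0,"ty": 0,"tz": 0.06,"twist": 0,"claw": 0.4},{"tx": 0,"ty": 0,"tz": 0.06,"twist": 0,"claw": 0.4},{"tx": 0,"ty": 0,"tz": 0.06,"twist": 0,"claw": 0.4}]}}

```text
time: 8.95
eef_pos: [593.9, -249.8, 68.6]
ee_rot: [179.9, -0.0, 68.0]
contact_force: [2.8, -0.7, -2.8]
grip_width: 38.0
gripper_force: 60.6
```

>>> {"method": "apply_moves", "body": {"rows": [{"tx": 0,"ty": 0.004,"tz": 0.02,"twist": 0,"claw": 0.4},{"tx": 0,"ty": 0.004,"tz": 0.04,"twist": 0,"claw": 0.4},{"tx": 0,"ty": 0.004,"tz": 0.06,"twist": 0,"claw": 0.4},{"tx": 0,"ty": 0.004,"tz": 0.08,"twist": 0,"claw": 0.4},{"tx": 0,"ty": 0.004,"tz": 0.09,"twist": 0,"claw": 0.4},{"tx": 0,"ty": 0.004,"tz": 0.09,"twist": 0,"claw": 0.4},{"tx": 0,"ty": 0.004,"tz": 0.09,"twist": 0,"claw": 0.4}]}}

```text
time: 9.53
eef_pos: [593.9, -249.9, 57.7]
ee_rot: [180.0, -0.0, 68.0]
contact_force: [2.4, 0.2, -2.6]
grip_width: 37.8
gripper_force: 60.6
```

Bottom about 4 mm above the pad. I'll creep down until it touches.

>>> {"method": "apply_moves", "body": {"rows": [{"tx": 0,"ty": 0,"tz": 0.008,"twist": 0,"claw": 0.4},{"tx": 0,"ty": 0,"tz": 0.016,"twist": 0,"claw": 0.4},{"tx": 0,"ty": 0,"tz": 0.024,"twist": 0,"claw": 0.4},{"tx": 0,"ty": 0,"tz": 0.024,"twist": 0,"claw": 0.4},{"tx": 0,"ty": 0,"tz": 0.024,"twist": 0,"claw": 0.4}]}}

```text
time: 9.95
eef_pos: [594.0, -249.9, 55.0]
ee_rot: [180.0, -0.0, 68.0]
contact_force: [3.2, 0.5, -1.7]
grip_width: 38.3
gripper_force: 60.7
```

>>> {"method": "apply_moves", "body": {"rows": [{"tx": 0,"ty": 0.004,"tz": 0.004,"twist": 0,"claw": 0.4},{"tx": 0,"ty": 0.004,"tz": 0.008,"twist": 0,"claw": 0.4},{"tx": 0,"ty": 0.004,"tz": 0.012,"twist": 0,"claw": 0.4},{"tx": 0,"ty": 0.004,"tz": 0.012,"twist": 0,"claw": 0.4},{"tx": 0,"ty": 0.004,"tz": 0.012,"twist": 0,"claw": 0.4}]}}

```text
time: 10.37
eef_pos: [594.0, -250.0, 53.4]
ee_rot: [-180.0, -0.0, 68.0]
contact_force: [2.1, 0.9, -1.4]
grip_width: 37.9
gripper_force: 60.7
```

>>> {"method": "apply_moves", "body": {"rows": [{"tx": 0,"ty": 0.002,"tz": 0.004,"twist": 0,"claw": 0.4},{"tx": 0,"ty": 0.002,"tz": 0.008,"twist": 0,"claw": 0.4},{"tx": 0,"ty": 0.002,"tz": 0.012,"twist": 0,"claw": 0.4},{"tx": 0,"ty": 0.002,"tz": 0.012,"twist": 0,"claw": 0.4},{"tx": 0,"ty": 0.002,"tz": 0.012,"twist": 0,"claw": 0.4}]}}

```text
time: 10.78
eef_pos: [594.1, -250.0, 53.2]
ee_rot: [-180.0, -0.0, 68.0]
contact_force: [-1.1, 1.9, 8.0]
grip_width: 37.8
gripper_force: 61.9
```

Contact at 53.2 mm with 8 N up, so it's seated. Release and rise.

>>> {"method": "apply_moves", "body": {"rows": [{"tx": 0,"ty": 0,"tz": 0,"twist": 0,"claw": 0.55},{"tx": 0,"ty": 0,"tz": 0,"twist": 0,"claw": 0.8},{"tx": 0,"ty": 0,"tz": 0,"twist": 0,"claw": 0.8},{"tx": 0,"ty": 0,"tz": 0,"twist": 0,"claw": 0.8},{"tx": 0,"ty": 0,"tz": 0,"twist": 0,"claw": 0.8},{"tx": 0,"ty": 0,"tz": 0,"twist": 0,"claw": 0.8}]}}

```text
time: 11.28
eef_pos: [594.2, -250.3, 51.9]
ee_rot: [-180.0, 0.0, 68.0]
contact_force: [0.3, -0.3, -0.7]
grip_width: 68.4
gripper_force: 0.0
```

>>> {"method": "apply_moves", "body": {"rows": [{"tx": 0,"ty": 0,"tz": -0.1,"twist": 0,"claw": 0.8},{"tx": 0,"ty": 0,"tz": -0.3,"twist": 0,"claw": 0.8},{"tx": 0,"ty": 0,"tz": -0.6,"twist": 0,"claw": 0.8},{"tx": 0,"ty": 0,"tz": -0.9,"twist": 0,"claw": 0.8},{"tx": 0,"ty": 0,"tz": -1,"twist": 0,"claw": 0.8},{"tx": 0,"ty": 0,"tz": -1,"twist": 0,"claw": 0.8},{"tx": 0,"ty": 0,"tz": -1,"twist": 0,"claw": 0.8}]}}

```text
time: 11.87
eef_pos: [594.7, -250.3, 173.3]
ee_rot: [179.9, -0.0, 68.0]
contact_force: [0.0, 0.9, -1.3]
grip_width: 68.2
gripper_force: 0.0
```

```bash
python3 - <<'E'
from h import *
S=cam('scene')
i=S['pixels'][215:305,305:410];cv2.imwrite('pics/d.png',cv2.resize(i,None,fx=6,fy=6,interpolation=2))
print('collar top centre pred',proj(S,[594.1,-248.2,56]),'rim',proj(S,[594.1,-268.2,56]),proj(S,[594.1,-228.2,56]))
go((483.5,-327.8,150),68)
E
```

```text
collar top centre pred [351.46627329 244.15301753] rim [360.29290303 247.62850301] [342.79650982 240.73929815]
t 11.92 pos [ 593.9 -249.9  171.9] rot [-179.9   -0.    68. ] F [-0.5 -0.4 -0.5] w 68.2 0.0
frac [-0.9468 -0.6089  0.1829] twist(+z tool = -yaw) -0.0002
```

View pics/d.png

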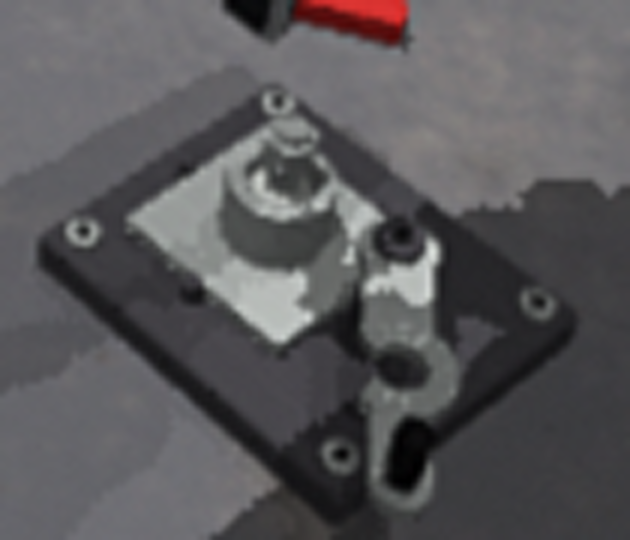

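The collar sits flat on the pad, with its top rim centred at crop (281,183) and the stud upright in its bore. The washer hasn't moved. Next is the knob at crop (408,440).

>>> {"method": "apply_moves", "body": {"rows": [{"tx": -0.3,"ty": -0.2,"tz": 0,"twist": 0,"claw": 0.55},{"tx": -0.6,"ty": -0.4,"tz": 0.1,"twist": 0,"claw": 0.55},{"tx": -0.85,"ty": -0.55,"tz": 0.2,"twist": 0,"claw": 0.55},{"tx": -0.945,"ty": -0.61,"tz": 0.3,"twist": 0,"claw": 0.55},{"tx": -0.945,"ty": -0.61,"tz": 0.35,"twist": 0,"claw": 0.55},{"tx": -0.945,"ty": -0.61,"tz": 0.35,"twist": 0,"claw": 0.55},{"tx": -0.945,"ty": -0.61,"tz": 0.35,"twist": 0,"claw": 0.55},{"tx": -0.945,"ty": -0.61,"tz": 0.35,"twist": 0,"claw": 0.55}]}}

```text
time: 12.58
eef_pos: [485.8, -326.3, 129.9]
ee_rot: [180.0, -0.1, 68.1]
contact_force: [-0.3, 0.9, -1.1]
grip_width: 47.4
gripper_force: 0.0
```

```bash
python3 - <<'E'
from h import *
S=cam('scene');go((483.5,-327.8,91),68)
i=S['pixels'][215:315,315:425];cv2.imwrite('pics/e.png',cv2.resize(i,None,fx=5.5,fy=5.5,interpolation=2))
E
```

```text
t 12.63 pos [ 485.9 -326.5  130.3] rot [ 1.799e+02 -1.000e-01  6.810e+01] F [ 0.7  0.5 -0.4] w 46.9 0.0
frac [-0.0177 -0.0146  0.3271] twist(+z tool = -yaw) 0.0007
```

>>> {"method": "apply_moves", "body": {"rows": [{"tx": -0.018,"ty": -0.015,"tz": 0.1,"twist": 0,"claw": 0.55},{"tx": -0.018,"ty": -0.015,"tz": 0.2,"twist": 0,"claw": 0.55},{"tx": -0.018,"ty": -0.015,"tz": 0.28,"twist": 0,"claw": 0.55},{"tx": -0.018,"ty": -0.015,"tz": 0.32,"twist": 0,"claw": 0.55},{"tx": -0.018,"ty": -0.015,"tz": 0.32,"twist": 0,"claw": 0.55},{"tx": -0.018,"ty": -0.015,"tz": 0.32,"twist": 0,"claw": 0.55}]}}

```text
time: 13.13
eef_pos: [481.6, -329.0, 91.4]
ee_rot: [-180.0, -0.0, 68.0]
contact_force: [0.7, -0.4, 0.3]
grip_width: 47.0
gripper_force: 0.0
```

>>> {"method": "apply_moves", "body": {"rows": [{"tx": 0,"ty": 0,"tz": 0,"twist": 0,"claw": 0.4},{"tx": 0,"ty": 0,"tz": 0,"twist": 0,"claw": 0.25},{"tx": 0,"ty": 0,"tz": 0,"twist": 0,"claw": 0.1},{"tx": 0,"ty": 0,"tz": 0,"twist": 0,"claw": 0.1},{"tx": 0,"ty": 0,"tz": 0,"twist": 0,"claw": 0.1},{"tx": 0,"ty": 0,"tz": 0,"twist": 0,"claw": 0.1},{"tx": 0,"ty": 0,"tz": 0,"twist": 0,"claw": 0.1}], "force": 20}}

```text
time: 13.72
eef_pos: [482.1, -329.5, 92.2]
ee_rot: [179.9, 0.0, 68.0]
contact_force: [0.1, 0.4, 3.8]
grip_width: 12.2
gripper_force: 21.5
```

```bash
python3 - <<'E'
from h import *
go((483.5,-327.8,91),68)
E
```

```text
t 13.72 pos [ 482.1 -329.5   92.2] rot [179.9   0.   68. ] F [0.1 0.4 3.8] w 12.2 21.5
frac [0.0171 0.0056 0.0101] twist(+z tool = -yaw) -0.0002
```

>>> {"method": "apply_moves", "body": {"rows": [{"tx": 0.056,"ty": -0.044,"tz": 0,"twist": 0,"claw": 0.1},{"tx": 0.115,"ty": -0.084,"tz": 0,"twist": 0,"claw": 0.1},{"tx": 0.178,"ty": -0.118,"tz": 0,"twist": 0,"claw": 0.1},{"tx": 0.243,"ty": -0.146,"tz": 0,"twist": 0,"claw": 0.1},{"tx": 0.311,"ty": -0.169,"tz": 0,"twist": 0,"claw": 0.1},{"tx": 0.38,"ty": -0.185,"tz": 0,"twist": 0,"claw": 0.1},{"tx": 0.45,"ty": -0.196,"tz": 0,"twist": 0,"claw": 0.1},{"tx": 0.522,"ty": -0.2,"tz": 0,"twist": 0,"claw": 0.1},{"tx": 0.593,"ty": -0.199,"tz": 0,"twist": 0,"claw": 0.1},{"tx": 0.678,"ty": -0.188,"tz": 0,"twist": 0,"claw": 0.1}]}}

```text
time: 14.55
eef_pos: [492.8, -246.5, 92.1]
ee_rot: [179.7, 0.1, 67.9]
contact_force: [4.9, -6.2, 1.5]
grip_width: 11.7
gripper_force: 24.5
```

>>> {"method": "apply_moves", "body": {"rows": [{"tx": 0,"ty": 0,"tz": 0,"twist": 0,"claw": 0.1},{"tx": 0,"ty": 0,"tz": 0,"twist": 0,"claw": 0.1},{"tx": 0,"ty": 0,"tz": 0,"twist": 0,"claw": 0.1}]}}

```text
time: 14.8
eef_pos: [493.5, -245.7, 92.1]
ee_rot: [179.7, 0.0, 68.0]
contact_force: [6.1, -4.2, 1.9]
grip_width: 12.0
gripper_force: 24.5
```

```bash
python3 - <<'E'
from h import *
go((483.5,-327.8,91),68)
p=robot.get_state()['eef_pos'][:2]-[575.1,-296]; print(p,np.linalg.norm(p),np.degrees(np.arctan2(p[1],p[0]))-68.3)
E
```

```text
t 14.8 pos [ 493.5 -245.7   92.1] rot [179.7   0.   68. ] F [ 6.1 -4.2  1.9] w 12.0 24.5
frac [-0.6659  0.1789  0.0102] twist(+z tool = -yaw) 0.0001
[-81.60860768  50.33826903] 95.88485895381957 80.0326567605345
```

>>> {"method": "apply_moves", "body": {"rows": [{"tx": 0.083,"ty": 0.029,"tz": 0,"twist": 0,"claw": 0.1},{"tx": 0.164,"ty": 0.057,"tz": 0,"twist": 0,"claw": 0.1},{"tx": 0.242,"ty": 0.093,"tz": 0,"twist": 0,"claw": 0.1},{"tx": 0.315,"ty": 0.137,"tz": 0,"twist": 0,"claw": 0.1},{"tx": 0.383,"ty": 0.189,"tz": 0,"twist": 0,"claw": 0.1},{"tx": 0.446,"ty": 0.247,"tz": 0,"twist": 0,"claw": 0.1},{"tx": 0.502,"ty": 0.312,"tz": 0,"twist": 0,"claw": 0.1},{"tx": 0.551,"ty": 0.382,"tz": 0,"twist": 0,"claw": 0.1},{"tx": 0.592,"ty": 0.456,"tz": 0,"twist": 0,"claw": 0.1},{"tx": 0.626,"ty": 0.535,"tz": 0,"twist": 0,"claw": 0.1}]}}

```text
time: 15.63
eef_pos: [576.6, -198.8, 91.7]
ee_rot: [-179.7, 0.1, 68.0]
contact_force: [-2.5, -0.2, 8.9]
grip_width: 11.9
gripper_force: 23.3
```

>>> {"method": "apply_moves", "body": {"rows": [{"tx": 0,"ty": 0,"tz": 0,"twist": 0,"claw": 0.1},{"tx": 0,"ty": 0,"tz": 0,"twist": 0,"claw": 0.1},{"tx": 0,"ty": 0,"tz": 0,"twist": 0,"claw": 0.1}]}}

```text
time: 15.88
eef_pos: [577.6, -198.6, 91.7]
ee_rot: [-179.8, 0.0, 68.0]
contact_force: [0.2, -1.8, 6.5]
grip_width: 11.5
gripper_force: 23.3
```

```bash
python3 - <<'E'
from h import *
go((611.6,-205.4,91),68)
p=robot.get_state()['eef_pos'][:2]-[575.1,-296]; print(p,np.linalg.norm(p),np.degrees(np.arctan2(p[1],p[0]))-68.3)
E
```

```text
t 15.88 pos [ 577.6 -198.6   91.7] rot [-179.8    0.    68. ] F [ 0.2 -1.8  6.5] w 11.5 23.3
frac [0.0538 0.284  0.0053] twist(+z tool = -yaw) 0.0001
[ 2.48368508 97.37166418] 97.40333504296335 20.23885805827571
```

>>> {"method": "apply_moves", "body": {"rows": [{"tx": 0.012,"ty": 0.034,"tz": 0,"twist": 0,"claw": 0.1},{"tx": 0.021,"ty": 0.068,"tz": 0,"twist": 0,"claw": 0.1},{"tx": 0.03,"ty": 0.103,"tz": 0,"twist": 0,"claw": 0.1},{"tx": 0.037,"ty": 0.137,"tz": 0,"twist": 0,"claw": 0.1},{"tx": 0.042,"ty": 0.173,"tz": 0,"twist": 0,"claw": 0.1},{"tx": 0.046,"ty": 0.208,"tz": 0,"twist": 0,"claw": 0.1},{"tx": 0.048,"ty": 0.237,"tz": 0,"twist": 0,"claw": 0.1},{"tx": 0.049,"ty": 0.265,"tz": 0,"twist": 0,"claw": 0.1},{"tx": 0.049,"ty": 0.265,"tz": 0,"twist": 0,"claw": 0.1},{"tx": 0.049,"ty": 0.265,"tz": 0,"twist": 0,"claw": 0.1}]}}

```text
time: 16.72
eef_pos: [609.1, -203.3, 91.5]
ee_rot: [-179.7, -0.1, 68.0]
contact_force: [0.0, 1.8, 6.3]
grip_width: 11.8
gripper_force: 24.5
```

```bash
python3 - <<'E'
from h import *
go((611.6,-205.4,91),68)
p=robot.get_state()['eef_pos'][:2]-[575.1,-296]; print(p,np.linalg.norm(p),np.degrees(np.arctan2(p[1],p[0]))-68.3)
E
```

```text
t 16.72 pos [ 609.1 -203.3   91.5] rot [-1.797e+02 -1.000e-01  6.800e+01] F [0.  1.8 6.3] w 11.8 24.5
frac [-0.0081  0.0259  0.0044] twist(+z tool = -yaw) 0.0003
[33.98421829 92.65691386] 98.69260751544432 1.5582369305512884
```

Push on in small steps until the stop is felt.

>>> {"method": "apply_moves", "body": {"rows": [{"tx": 0,"ty": 0.008,"tz": 0,"twist": 0,"claw": 0.1},{"tx": 0,"ty": 0.016,"tz": 0,"twist": 0,"claw": 0.1},{"tx": 0,"ty": 0.024,"tz": 0,"twist": 0,"claw": 0.1},{"tx": 0,"ty": 0.024,"tz": 0,"twist": 0,"claw": 0.1},{"tx": 0,"ty": 0.024,"tz": 0,"twist": 0,"claw": 0.1}]}}

```text
time: 17.13
eef_pos: [611.2, -204.2, 91.5]
ee_rot: [-179.6, -0.1, 68.0]
contact_force: [-1.0, 2.5, 7.6]
grip_width: 11.9
gripper_force: 24.4
```

>>> {"method": "apply_moves", "body": {"rows": [{"tx": 0,"ty": 0.008,"tz": 0,"twist": 0,"claw": 0.1},{"tx": 0,"ty": 0.016,"tz": 0,"twist": 0,"claw": 0.1},{"tx": 0,"ty": 0.024,"tz": 0,"twist": 0,"claw": 0.1},{"tx": 0,"ty": 0.024,"tz": 0,"twist": 0,"claw": 0.1},{"tx": 0,"ty": 0.024,"tz": 0,"twist": 0,"claw": 0.1}]}}

```text
time: 17.55
eef_pos: [613.4, -204.9, 91.4]
ee_rot: [-179.6, -0.1, 68.0]
contact_force: [-2.5, 2.7, 9.3]
grip_width: 11.7
gripper_force: 24.4
```

>>> {"method": "apply_moves", "body": {"rows": [{"tx": 0,"ty": 0.008,"tz": 0,"twist": 0,"claw": 0.1},{"tx": 0,"ty": 0.016,"tz": 0,"twist": 0,"claw": 0.1},{"tx": 0,"ty": 0.024,"tz": 0,"twist": 0,"claw": 0.1},{"tx": 0,"ty": 0.024,"tz": 0,"twist": 0,"claw": 0.1},{"tx": 0,"ty": 0.024,"tz": 0,"twist": 0,"claw": 0.1}]}}

```text
time: 17.97
eef_pos: [613.6, -204.9, 91.3]
ee_rot: [-179.2, -0.1, 68.1]
contact_force: [-6.2, 4.7, 14.2]
grip_width: 11.8
gripper_force: 25.1
```

>>> {"method": "apply_moves", "body": {"rows": [{"tx": 0,"ty": 0.008,"tz": 0,"twist": 0,"claw": 0.1},{"tx": 0,"ty": 0.016,"tz": 0,"twist": 0,"claw": 0.1},{"tx": 0,"ty": 0.016,"tz": 0,"twist": 0,"claw": 0.1},{"tx": 0,"ty": 0.016,"tz": 0,"twist": 0,"claw": 0.1}]}}

```text
time: 18.3
eef_pos: [613.7, -204.9, 91.2]
ee_rot: [-179.0, -0.1, 68.1]
contact_force: [-10.0, 6.0, 17.4]
grip_width: 12.0
gripper_force: 25.6
```

Firm stop. Release and lift.

>>> {"method": "apply_moves", "body": {"rows": [{"tx": 0,"ty": 0,"tz": 0,"twist": 0,"claw": 0.3},{"tx": 0,"ty": 0,"tz": 0,"twist": 0,"claw": 0.5},{"tx": 0,"ty": 0,"tz": 0,"twist": 0,"claw": 0.5},{"tx": 0,"ty": 0,"tz": 0,"twist": 0,"claw": 0.5},{"tx": 0,"ty": 0,"tz": 0,"twist": 0,"claw": 0.5}]}}

```text
time: 18.72
eef_pos: [620.0, -210.0, 91.2]
ee_rot: [-179.9, 0.0, 68.0]
contact_force: [-0.4, -1.5, 0.2]
grip_width: 43.0
gripper_force: 0.0
```

>>> {"method": "apply_moves", "body": {"rows": [{"tx": 0,"ty": 0,"tz": -0.1,"twist": 0,"claw": 0.5},{"tx": 0,"ty": 0,"tz": -0.3,"twist": 0,"claw": 0.5},{"tx": 0,"ty": 0,"tz": -0.6,"twist": 0,"claw": 0.5},{"tx": 0,"ty": 0,"tz": -0.9,"twist": 0,"claw": 0.5},{"tx": 0,"ty": 0,"tz": -1,"twist": 0,"claw": 0.5},{"tx": 0,"ty": 0,"tz": -1,"twist": 0,"claw": 0.5}]}}

```text
time: 19.22
eef_pos: [622.8, -211.5, 216.9]
ee_rot: [179.5, -0.0, 67.9]
contact_force: [0.3, -0.1, 0.6]
grip_width: 43.1
gripper_force: 0.0
```

>>> {"method": "apply_moves", "body": {"rows": [{"tx": 0.3,"ty": -0.1,"tz": 0,"twist": 0,"claw": 0.5},{"tx": 0.6,"ty": -0.3,"tz": 0,"twist": 0,"claw": 0.5},{"tx": 0.9,"ty": -0.5,"tz": 0,"twist": 0,"claw": 0.5},{"tx": 1,"ty": -0.6,"tz": 0,"twist": 0,"claw": 0.5},{"tx": 1,"ty": -0.6,"tz": 0,"twist": 0,"claw": 0.5},{"tx": 1,"ty": -0.6,"tz": 0,"twist": 0,"claw": 0.5}]}}

```text
time: 19.72
eef_pos: [597.8, -70.2, 211.1]
ee_rot: [-179.9, 0.0, 68.1]
contact_force: [0.0, -1.4, 0.6]
grip_width: 42.5
gripper_force: 0.0
```

```bash
python3 - <<'E'
from h import *
S=cam('scene');T=cam('top')
f=[594.1,-248.2];fx=np.array([.927,-.375]);fy=np.array([.375,.927])
for n,c in(('S',S),('T',T)):
    k=np.array([*(np.array(f)+46*fy),83]); u=proj(c,k); print(n,'knob pred',u.round(1),'top',proj(c,k+[0,0,11]).round(1))
    x,y=(u-14).astype(int); g=cv2.cvtColor(c['pixels'],cv2.COLOR_BGR2GRAY)[y:y+28,x:x+28]
    m=(cv2.resize(g,None,fx=6,fy=6,interpolation=2)<35).astype(np.uint8)
    nn,_,st,ce=cv2.connectedComponentsWithStats(m)
    for j in range(1,nn):
        if st[j,4]>100: print('dark',(ce[j]/6-.4+[x,y]).round(1),(st[j][:4]/6).round(1)+[x,y,0,0])
go((0,0,0),68)
E
```

```text
S knob pred [337.5 223.6] top [338.1 220.1]
dark [346.7 214.2] [343.2 212.5   7.8   4.8]
dark [337.7 224. ] [335.2 219.3   6.5  11. ]
T knob pred [337.3 209. ] top [338.2 208.5]
t 19.82 pos [598.5 -73.7 211.5] rot [1.80e+02 1.00e-01 6.79e+01] F [ 0.2 -0.8  0.1] w 42.6 0.0
frac [-1.3077 -4.8514  1.7636] twist(+z tool = -yaw) -0.0008
```

The knob is at (337.7,224.0) against a predicted closed position of (337.5,223.6). It was driven onto its stop, and the robot is clear.

```bash
python3 -c "
from bench import robot
print(robot.sign_off())"
```

```text
the job is handed in; nothing more can be done
None
```

The 40 × 30 mm collar is seated on the pad and held captive by the C-washer, which is closed on its stop. I handed the job in at about 20 s; no verdict came back, and I did not re-image the bin or the tools at the end.

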